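Tip the short test-kit case out of its rack

TASK

Three test-kit cases stand packed side by side in the blue rack. From behind, tip the short one forward by its top edge until it leans by itself on the rack's sloping front, then grip it by the part that sticks out and stand it upright on the steel tray, setting it down gently. Leave the two tall cases standing in their places in the rack.

Things in the scene. Friction and masses are not known exactly. Their poses are not given: they have to be found in the camera images.
- short_case: White plastic kit case, green band, the shortest in the rack, in any of its 3 places: 60 deep (x), 52 thick (y), 140 mm tall (z), 0.2-0.45 kg, loose. Origin: centre of its underside; z up; -x is its spine, facing the rack's sloping front and the robot. Pushed forward near its top from behind, it turns about its front foot edge, overbalances at 23 deg and rests on the apron, tilted about 31 deg.
- tray: Fixed square steel tray on the table, 150 x 150 mm, left or right of the rack (a bench balance, 38 mm high, is on the other side). Origin at the centre of its underside, z up; floor 3 mm above the table, rim 3 mm thick, its top 10 mm above the table.
- tall_case_a: Like the short case but 158 mm tall; stands loose in the rack. Origin: centre of its underside. The fixed blue rack has the cases' yaw: floor 8 mm above the table, cases at 54 mm pitch (2 mm of air between: no finger fits; with one tipped out the gap is 56 mm), end panels 138 mm high. Behind (+x) it is open: only a 20 mm high rail, then 100 mm clear.
- tall_case_b: Same as the other tall case (60 x 52 x 158 mm, origin: centre of its underside), loose. Front (-x) of the rack: an apron plate rises from 2 mm before the cases' feet, sloping outwards 31 deg from vertical, 95 mm long, top edge 89 mm above the table. The upper half of a case leaning on it stands clear in front of its neighbours, to be gripped across its 52 mm thickness.

How it is judged:
By the outcome, as a careful person would: the job done as asked, in the order asked, and still so for the second after the job is handed in, with the robot touching nothing.
It also fails if it takes over 58 s, if anything falls off the work surface, if the arm or the gripper's body presses on something with over 40 N, if the wrist force passes 120 N, or if a joint passes its speed limit or range.

ROBOT

A 7-joint arm with a two-finger parallel gripper is mounted at the origin on the work surface. World frame = base frame: x ahead of the robot, y to its left, z up, the work surface at z = 0. Lengths are in m, angles in rad, forces in N, time in s.
With the tool pointing down it reaches from about 0.425 to 0.975 m from the base axis. Payload 16.7 kg.
Tool frame: the origin (TCP) lies midway between the tips of the shut fingers; the grasp point (between the pads) lies 19 mm behind it; z points along the fingers, y is the line along which they close (so a half turn about z gives the same grasp; the last joint's range is limited). The gripper opens to 85 mm and grips with 20 to 120 N. Pads are 22 mm wide; open, the fingers measure 114 mm over their backs; the gripper's body (76 mm by 85 mm) begins 54 mm behind the grasp point. The pads swing forward as they close: fully open they stand 13 mm farther back than shut.
Start: joints at [-1.26, 0.426, 0.074, 1.606, -0.034, 1.111, -0.067], TCP at [0.3, 0.605, 0.231] pointing down, gripper open.
Joint ranges: [-2.85, 2.85], [-0.5, 2.14], [-1.23, 1.37], [0.21, 2.46], [-1.02, 4.16], [0.16, 2.05], [-2.73, 2.73]. Speed limits (rad/s): [1.89, 1.89, 2.39, 2.39, 3.01, 3.01, 3.01].

INTERFACE

Orientations are given as a rotation vector (axis times angle).
In Python, from plant import get_state, vision, workorder gives the robot as it stands.
- The arm moves only by the tool jog_arm, never from a script. Its argument "targets" is one flat list of numbers, 6 for each row, row after row: the shift along the tool's x, y, z in m, then the turn, a rotation vector about the tool's x, y, z in rad. In form: [x, y, z, ax, ay, az, x, y, z, ax, ay, az, ...]. A call has 1 to 10 rows; each row shifts and turns the commanded pose from where the row before left it, along the tool's axes as they then stand; what a row does not reach is not made up. A row lasts 1/10 s, in which the tool goes at most 50 mm and 8.59 degrees, less where a joint would pass 70% of its speed; a pose out of reach is approached as far as the arm can. A call with a gripper value outside its range is refused whole. "gripper" is the closure, from 0 (fully open) to 1 (shut), set as the call begins (left out, the last holds). The fingers move at their own pace and stop on an object; "squeeze" is the grip in N (left out, the last holds). Time passes only in rows, so rows that do not move let the fingers close. It gives the time, the measured TCP pose, the force, the opening and the grip force at its end, in the units of the state.
- get_state(): the state, without advancing time (a new reading comes with each control period).
- vision.get_image(name): name is "scene" or "side" or "wrist"; returns the picture (384x512x3 uint8, red, green, blue); there is no depth.
- vision.camera_params(name): a dict with "camera_matrix" (3x3 intrinsics, pixels), "eye" and "attitude" of the camera in the world. Camera axes: x right, y down, z forward; pixel columns grow to the right and rows downward; lengths in m; the calibration is good to about 2 mm. The wrist camera is an equidistant fisheye: a pixel r from the principal point sees the ray r / f radians off the axis. A picture is of the moment at which its call begins: read the wrist's pose just before it. camera_params takes no time and is no camera call; for the wrist camera it gives the pose at the moment of the call.
- workorder.hand_in(): hands the job in; it is judged then, once.
The state is a dict: "time": time; "qpos": joint angles; "joint_vel": joint speeds; "effort": joint torques, N m; "tcp_pos": TCP position; "ee_rot": TCP orientation; "ft_force": force on the tool from outside, world axes, zero at the start; "ft_torque": the same for the moment, N m; "gripper_width": finger opening in m; "grip_force": force on a finger pad.
Only numpy, scipy, OpenCV 4.12 (cv2) and the standard library are available. Lean on these libraries where they do the work, as an engineer would, in place of code of your own. Each camera call takes 0.05 s, during which the arm holds its last target. There are 200 camera calls.

## Working session

There is one attempt and no reset: what is moved stays moved. The work goes in short steps, Python scripts to look and compute and a tool call to move; the robot and the scene stay as the last step left them, time stands still between calls to the robot, and variables do not carry over. Pictures are saved under pics/ and viewed, at most 10 in all, crops included, and the job is handed in when it is done.

Besides the shell and the picture viewer there is one more tool, called after "Call:" as a command line: name --argument value ..., lists and objects as JSON in quotes. jog_arm: Moves the arm, as the interface text tells. Its arguments: {"type":"object","properties":{"targets":{"type":"array","items":{"type":"number"}},"gripper":{"type":"number"},"squeeze":{"type":"number"}},"required":["targets"]}

```bash
mkdir -p pics; ls
python3 - <<'E'
from plant import get_state, vision
import cv2,numpy as np
s=get_state(); print(s)
for n in("scene","side"):
    p=vision.camera_params(n); print(n,p)
    im=vision.get_image(n); cv2.imwrite(f"pics/{n}0.png",cv2.resize(im[:,:,::-1],None,fx=1.5,fy=1.5,interpolation=cv2.INTER_CUBIC))
    np.save(f"pics/{n}0.npy",im)
E
```

```text
pics
{'time': 0.0, 'qpos': array([-1.26050229,  0.42676107,  0.07386483,  1.6066316 , -0.03408464,
        1.11077527, -0.06710417]), 'joint_vel': array([-1.05999111e-03, -7.68578937e-04,  4.60284207e-04,  4.17187790e-05,
        6.60971352e-04, -5.06846466e-04,  8.59562536e-04]), 'effort': array([-1.22650337e-03, -9.49803901e+01,  3.76139581e+00, -4.63543582e+01,
        1.92907912e-02,  1.04217083e-02,  2.83764670e-06]), 'tcp_pos': array([0.29939581, 0.60450675, 0.23058077]), 'ee_rot': array([-7.15920699e-01, -3.05874350e+00,  2.04652059e-03]), 'ft_force': array([-0.82474973,  0.79104421, -0.0676151 ]), 'ft_torque': array([0.02357261, 0.04318832, 0.0185772 ]), 'grip_force': 0.0, 'gripper_width': 0.08526493713993481}
scene {'camera_matrix': array([[354.82669346,   0.        , 249.49287227],
       [  0.        , 354.82669346, 186.66247019],
       [  0.        ,   0.        ,   1.        ]]), 'eye': array([ 1.12832275, -0.11484802,  0.60370514]), 'attitude': array([-1.9142381 , -1.5286059 ,  0.60759407])}
side {'camera_matrix': array([[376.31513962,   0.        , 257.49525927],
       [  0.        , 376.31513962, 196.83643223],
       [  0.        ,   0.        ,   1.        ]]), 'eye': array([ 0.07314721, -0.15321384,  0.84348354]), 'attitude': array([-2.09765359,  1.57404667, -0.49846897])}
```

View pics/scene0.png

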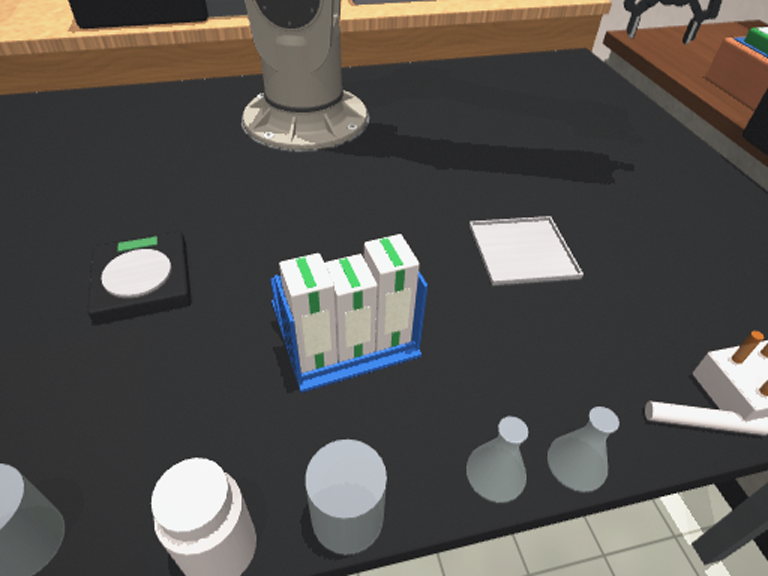

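View pics/side0.png

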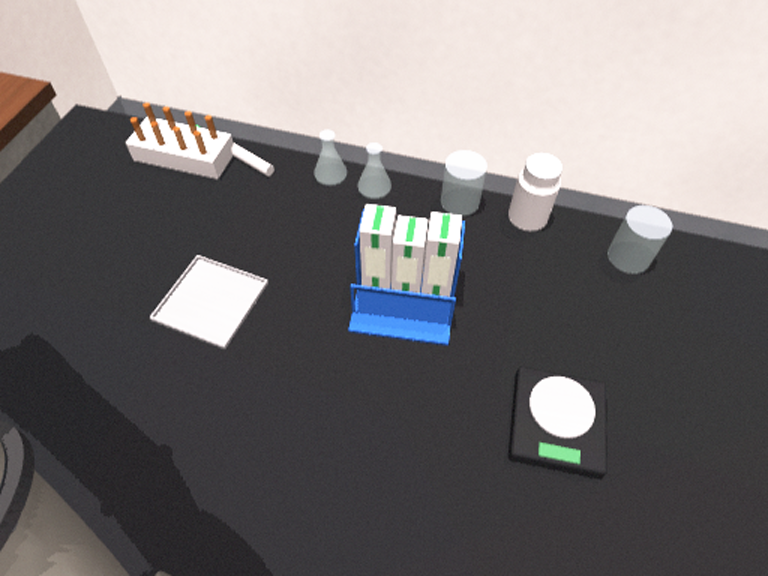

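The short case is in the middle place (scene picture, top at about (350,270); side picture, (410,228)). The tray is on the left (+y). The balance is on the right.

Run:
```python
import cv2,numpy as np
a=np.load("pics/scene0.npy")[150:265,177:292,::-1]
b=np.load("pics/side0.npy")[130:232,226:318,::-1]
A=cv2.resize(a,None,fx=3.4,fy=3.4,interpolation=cv2.INTER_CUBIC)
B=cv2.resize(b,None,fx=4.2,fy=4.2,interpolation=cv2.INTER_CUBIC)
H=max(A.shape[0],B.shape[0]);o=np.zeros((H,A.shape[1]+B.shape[1]+10,3),np.uint8)
o[:A.shape[0],:A.shape[1]]=A;o[:B.shape[0],A.shape[1]+10:]=B;print(o.shape,A.shape)
cv2.imwrite("pics/c1.png",o)
```

```text
(428, 787, 3) (391, 391, 3)
```

View pics/c1.png

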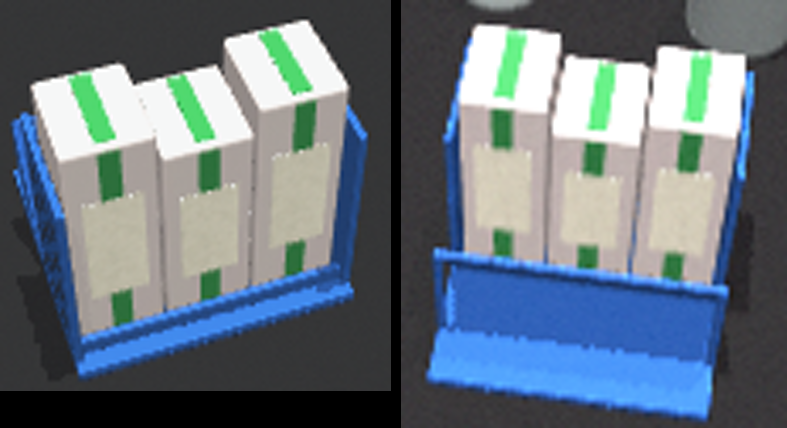

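The crop shows all three top faces clearly: short case corners in the scene part at (164,158), (251,136), (213,67), and in the side part at (553,132), (638,144), (648,65), (568,57). I'll fit poses to these.

```bash
cat > h.py <<'E'
import numpy as np,cv2
from scipy.optimize import least_squares
from scipy.spatial.transform import Rotation as R
from plant import get_state, vision
def proj(P,c):
    p=vision.camera_params(c);q=(np.atleast_2d(P)-p["eye"])@R.from_rotvec(p["attitude"]).as_matrix()
    q=q@p["camera_matrix"].T;return q[:,:2]/q[:,2:]
def box(x,y,yaw,z,dx,dy):  # corners: rear-right(+x,-y), rear-left(+,+), front-left(-,+), front-right(-,-)
    l=np.array([[dx,-dy],[dx,dy],[-dx,dy],[-dx,-dy]])/2
    c,s=np.cos(yaw),np.sin(yaw)
    return np.c_[l@np.array([[c,s],[-s,c]])+[x,y],np.full(4,z)]
def S(a): return np.array(a)/3.4+[177,150]
def D(a): return (np.array(a)-[401,0])/4.2+[226,130]
E
python3 - <<'E'
from h import *
obs={ # order RR,RL,FL,FR
'b(-y)':(.166,S([(53,160),(157,138),(124,65),(33,86)]),D([(745,56),(660,48),(648,125),(735,137)])),
'short':(.148,S([(164,158),(251,136),(213,67),(140,84)]),D([(648,65),(568,57),(553,132),(638,144)])),
'a(+y)':(.166,S([(251,112),(348,92),(307,20),(224,38)]),D([(560,33),(475,25),(461,99),(549,110)])),
'tray':(.010,np.array([(582,277),(0,0),(470,218),(494,284)])/1.5,None)}
for k,(z,s,d) in obs.items():
    if k=='tray':
        s=np.array([(494,284),(582,277),(550,216),(470,218)])/1.5
        d=np.array([(267,277),(199,256),(151,318),(224,347)])/1.5
        dim=(.15,.15)
    else: dim=(.06,.052)
    for use in((1,1),(1,0),(0,1)):
        f=lambda v:np.r_[(proj(box(*v,z,*dim),"scene")-s).ravel()*use[0],(proj(box(*v,z,*dim),"side")-d).ravel()*use[1]]
        r=least_squares(f,[.55,.0,0]);print(k,use,r.x.round(4),"rms px",np.sqrt(2*r.cost/8/sum(use)).round(2))
E
```

```text
b(-y) (1, 1) [ 0.6781 -0.0829  0.1059] rms px 1.16
b(-y) (1, 0) [ 0.6812 -0.0828  0.0966] rms px 0.64
b(-y) (0, 1) [ 0.6732 -0.0836  0.1222] rms px 0.49
short (1, 1) [ 0.671  -0.0291  0.1175] rms px 1.33
short (1, 0) [ 0.6733 -0.0289  0.1084] rms px 1.44
short (0, 1) [ 0.6674 -0.0301  0.1312] rms px 0.58
a(+y) (1, 1) [0.6647 0.0227 0.101 ] rms px 1.03
a(+y) (1, 0) [0.6673 0.0221 0.0668] rms px 0.53
a(+y) (0, 1) [0.6611 0.0227 0.1583] rms px 0.38
tray (1, 1) [ 0.5324  0.2961 -0.1079] rms px 1.2
tray (1, 0) [ 0.5349  0.2954 -0.1143] rms px 1.25
tray (0, 1) [ 0.5304  0.2956 -0.1018] rms px 0.89
```

```bash
cat >> h.py <<'E'
YAW=.115;C=np.array([.6712,-.030,.008]);TR=np.array([.5325,.296,0]);TYAW=-.107
def E(y=YAW): return np.array([np.cos(y),np.sin(y),0])
def Rtool(yaw,tilt=0): # tool x=-e, y=left, z down; tilt swings z towards +e
    e=E(yaw);n=np.array([-e[1],e[0],0]);a=-np.sin(tilt)*e+np.cos(tilt)*np.array([0,0,1])
    return R.from_matrix(np.c_[np.cross(n,-a),n,-a])
def rows(p1,r1,N,start=None):
    import json
    s=get_state();p0,r0=start or (s["tcp_pos"],R.from_rotvec(s["ee_rot"]))
    w=(r0.inv()*r1).as_rotvec();p=p0;r=r0;out=[]
    for i in range(1,N+1):
        d=r.inv().apply(p0+(p1-p0)*i/N-p);d=np.round(d,4);k=np.round(w/N,4)
        p=p+r.apply(d);r=r*R.from_rotvec(k);out+=[*d.tolist(),*k.tolist()]
    for i in range(0,N,10): print(out[i*6:i*6+60])
    return p,r
E
python3 - <<'E'
from h import *
a=rows(np.array([.40,.45,.26]),Rtool(YAW),6)
b=rows(C+.085*E()+[0,0,.25],Rtool(YAW),14,a);print(b[0])
E
```

```text
[-0.0265, -0.0156, -0.0049, -0.0002, -0.0, -0.0958, -0.0248, -0.0182, -0.0048, -0.0002, -0.0, -0.0958, -0.023, -0.0204, -0.0049, -0.0002, -0.0, -0.0958, -0.0209, -0.0225, -0.0049, -0.0002, -0.0, -0.0958, -0.0187, -0.0244, -0.0049, -0.0002, -0.0, -0.0958, -0.0163, -0.0261, -0.0049, -0.0002, -0.0, -0.0958]
[-0.0214, -0.0363, 0.0001, 0.0, -0.0, -0.0, -0.0214, -0.0363, 0.0002, 0.0, -0.0, -0.0, -0.0214, -0.0362, 0.0001, 0.0, -0.0, -0.0, -0.0213, -0.0363, 0.0001, 0.0, -0.0, -0.0, -0.0214, -0.0363, 0.0002, 0.0, -0.0, -0.0, -0.0214, -0.0363, 0.0001, 0.0, -0.0, -0.0, -0.0214, -0.0362, 0.0001, 0.0, -0.0, -0.0, -0.0214, -0.0363, 0.0002, 0.0, -0.0, -0.0, -0.0214, -0.0363, 0.0001, 0.0, -0.0, -0.0, -0.0213, -0.0363, 0.0001, 0.0, -0.0, -0.0]
[-0.0214, -0.0363, 0.0002, 0.0, -0.0, -0.0, -0.0214, -0.0362, 0.0001, 0.0, -0.0, -0.0, -0.0214, -0.0363, 0.0001, 0.0, -0.0, -0.0, -0.0214, -0.0363, 0.0002, 0.0, -0.0, -0.0]
[ 0.75566565 -0.02025163  0.25798116]
```

Call:
jog_arm --targets '[-0.026, -0.016, -0.005, 0, 0, -0.096, -0.025, -0.018, -0.005, 0, 0, -0.096, -0.023, -0.02, -0.005, 0, 0, -0.096, -0.021, -0.022, -0.005, 0, 0, -0.096, -0.019, -0.024, -0.005, 0, 0, -0.096, -0.016, -0.026, -0.005, 0, 0, -0.096, -0.021, -0.036, 0, 0, 0, 0, -0.021, -0.036, 0, 0, 0, 0, -0.021, -0.036, 0, 0, 0, 0, -0.021, -0.036, 0, 0, 0, 0]' --gripper 1

```text
time: 1.1
tcp_pos: [0.5009, 0.3167, 0.2611]
ee_rot: [0.182, -3.136, 0.0]
ft_force: [0.9, -0.0, 0.2]
gripper_width: 0.0002
grip_force: 0.0
```

Call:
jog_arm --targets '[-0.021, -0.036, 0, 0, 0, 0, -0.021, -0.036, 0, 0, 0, 0, -0.021, -0.036, 0, 0, 0, 0, -0.021, -0.036, 0, 0, 0, 0, -0.021, -0.036, 0, 0, 0, 0, -0.021, -0.036, 0, 0, 0, 0, -0.021, -0.036, 0, 0, 0, 0, -0.021, -0.036, 0, 0, 0, 0, -0.021, -0.036, 0, 0, 0, 0, 0, 0, 0, 0, 0, 0]'

```text
time: 2.1
tcp_pos: [0.7272, 0.0117, 0.2603]
ee_rot: [0.172, -3.136, 0.005]
ft_force: [-0.6, 0.1, -1.2]
gripper_width: -0.0001
grip_force: 0.0
```

Run:
```python
from h import *
a=rows(C+.085*E()+[0,0,.25],Rtool(YAW),3)
a=rows(C+.085*E()+[0,0,.127],Rtool(YAW),5,a)
```

```text
[-0.0083, -0.0116, 0.0008, -0.0011, -0.0003, -0.0018, -0.0082, -0.0116, 0.0008, -0.0011, -0.0003, -0.0018, -0.0082, -0.0117, 0.0008, -0.0011, -0.0003, -0.0018]
[0.0, 0.0, 0.0246, 0.0, 0.0, 0.0, 0.0, 0.0, 0.0246, 0.0, 0.0, 0.0, 0.0, 0.0, 0.0246, 0.0, 0.0, 0.0, 0.0, 0.0, 0.0246, 0.0, 0.0, 0.0, 0.0, 0.0, 0.0246, 0.0, 0.0, 0.0]
```

Call:
jog_arm --targets '[-0.008, -0.012, 0, 0, 0, 0, -0.008, -0.012, 0, 0, 0, 0, -0.008, -0.012, 0, 0, 0, 0, 0, 0, 0.024, 0, 0, 0, 0, 0, 0.024, 0, 0, 0, 0, 0, 0.024, 0, 0, 0, 0, 0, 0.024, 0, 0, 0, 0, 0, 0.024, 0, 0, 0, 0, 0, 0, 0, 0, 0]'

```text
time: 3.0
tcp_pos: [0.7521, -0.0146, 0.1378]
ee_rot: [0.183, -3.131, 0.0]
ft_force: [-0.1, 0.2, 0.3]
gripper_width: -0.0003
grip_force: 0.0
```

Run:
```python
from h import *
s=get_state();print(s["tcp_pos"],s["ee_rot"])
o=[]
for n in("wrist","scene"):
    im=vision.get_image(n)[:,:,::-1]
    if n=="scene": im=im[120:270,150:320]
    o.append(cv2.resize(im,None,fx=400/im.shape[1],fy=400/im.shape[1],interpolation=cv2.INTER_CUBIC))
h=max(i.shape[0] for i in o)
cv2.imwrite("pics/c2.png",np.hstack([np.pad(i,((0,h-i.shape[0]),(0,0),(0,0))) for i in o]))
e=E();n=np.array([-e[1],e[0],0]);d=s["tcp_pos"]-C;print("offset e,n,z",d@e,d@n,d[2])
```

```text
[ 0.75206651 -0.01461201  0.13776359] [ 1.82834713e-01 -3.13107918e+00  3.04478410e-05]
offset e,n,z 0.08209809142693991 0.006007186970468675 0.12976358507584065
```

View pics/c2.png

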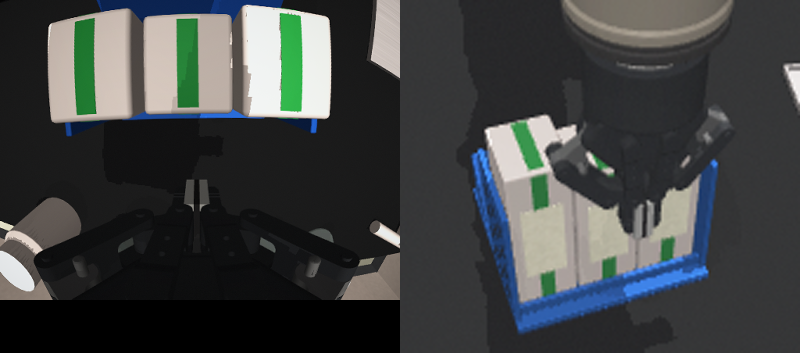

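The wrist view shows the short case in the middle (columns 143–232, centre 187). The shut fingertips are at column 196, about 6 mm left of its centre line, so I'll correct that and then approach.

Call:
jog_arm --targets '[0, -0.006, 0, 0, 0, 0, 0.012, 0, 0, 0, 0, 0, 0.012, 0, 0, 0, 0, 0, 0.008, 0, 0, 0, 0, 0, 0.004, 0, 0, 0, 0, 0, 0.004, 0, 0, 0, 0, 0, 0.004, 0, 0, 0, 0, 0, 0.004, 0, 0, 0, 0, 0, 0.004, 0, 0, 0, 0, 0, 0.004, 0, 0, 0, 0, 0]'

```text
time: 4.1
tcp_pos: [0.6984, -0.027, 0.1413]
ee_rot: [-0.183, 3.136, -0.0]
ft_force: [0.8, -0.1, 0.5]
gripper_width: -0.0003
grip_force: 0.3
```

Call:
jog_arm --targets '[0.004, 0, 0, 0, 0, 0, 0.004, 0, 0, 0, 0, 0, 0.004, 0, 0, 0, 0, 0, 0.004, 0, 0, 0, 0, 0, 0.004, 0, 0, 0, 0, 0]'

```text
time: 4.6
tcp_pos: [0.6784, -0.0294, 0.1413]
ee_rot: [0.182, -3.136, 0.0]
ft_force: [0.3, -0.1, 0.9]
gripper_width: -0.0
grip_force: 0.2
```

```bash
cat >> h.py <<'E'
def off(r=C,y=YAW):
    s=get_state();e=E(y);d=s["tcp_pos"]-r;print("t",s["time"],"off e,n,z",np.round([d@e,d@[-e[1],e[0],0],d[2]],4),"rot",s["ee_rot"].round(3),"F",s["ft_force"].round(1))
E
python3 -c "
from h import *
off()"
```

```text
t 4.6 off e,n,z [ 0.0072 -0.0002  0.1333] rot [ 0.182 -3.136  0.   ] F [ 0.3 -0.1  0.9]
```

Run:
```python
from h import *
o=[]
for n in("wrist","side"):
    im=vision.get_image(n)[:,:,::-1]
    if n=="side": im=im[110:240,200:350]
    o.append(cv2.resize(im,None,fx=400/im.shape[1],fy=400/im.shape[1],interpolation=cv2.INTER_CUBIC))
h=max(i.shape[0] for i in o)
cv2.imwrite("pics/c3.png",np.hstack([np.pad(i,((0,h-i.shape[0]),(0,0),(0,0))) for i in o]))
```

```text
(no output)
```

View pics/c3.png

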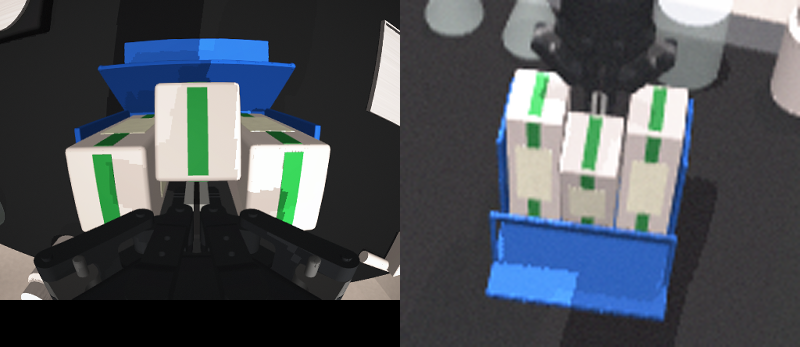

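The wrist view shows the short case pushed forward (its top at columns 155–241, rows 83–180), about half-way tipped, with both tall cases in place. I'll go on to the overbalance point.

Call:
jog_arm --targets '[0.004, 0, 0, 0, 0, 0, 0.004, 0, 0, 0, 0, 0, 0.004, 0, 0, 0, 0, 0, 0.004, 0, 0, 0, 0, 0, 0.004, 0, 0, 0, 0, 0, 0.003, 0, 0, 0, 0, 0, 0.003, 0, 0, 0, 0, 0, 0.003, 0, 0, 0, 0, 0, 0, 0, 0, 0, 0, 0, 0, 0, 0, 0, 0, 0]'

```text
time: 5.7
tcp_pos: [0.65, -0.0327, 0.1414]
ee_rot: [-0.182, 3.136, -0.0]
ft_force: [0.1, 0.3, -0.1]
gripper_width: -0.0001
grip_force: 0.0
```

Run:
```python
from h import *
off()
o=[]
for n in("wrist","side"):
    im=vision.get_image(n)[:,:,::-1]
    if n=="side": im=im[110:240,200:350]
    o.append(cv2.resize(im,None,fx=400/im.shape[1],fy=400/im.shape[1],interpolation=cv2.INTER_CUBIC))
h=max(i.shape[0] for i in o)
cv2.imwrite("pics/c4.png",np.hstack([np.pad(i,((0,h-i.shape[0]),(0,0),(0,0))) for i in o]))
```

```text
t 5.7 off e,n,z [-0.0213 -0.0003  0.1334] rot [-0.182  3.136 -0.   ] F [ 0.1  0.3 -0.1]
```

View pics/c4.png

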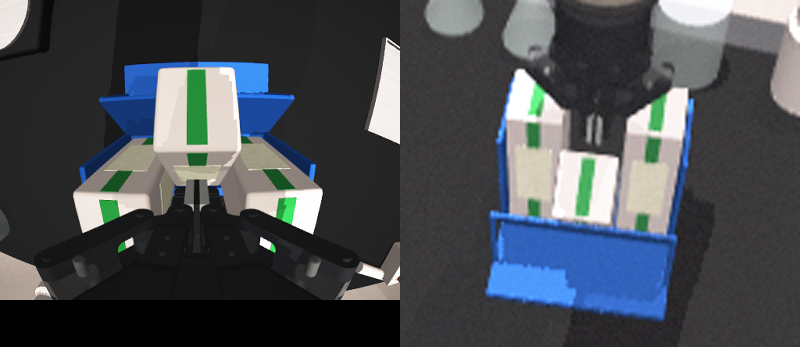

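The side view shows the short case's top now low and forward, at (555–620, 150–225). There is a gap to the fingers and no force, so it leans on the apron by itself. The tall cases are still standing.

```bash
cat >> h.py <<'E'
T=np.radians(31)
def lean(s,t): # point of the leaning case: s from front face, t up along it
    e=E();z=np.array([0,0,1]);return C-.031*e+s*(np.cos(T)*e+np.sin(T)*z)+t*(-np.sin(T)*e+np.cos(T)*z)
E
python3 - <<'E'
from h import *
s=get_state();a=(s["tcp_pos"]+[0,0,.1],R.from_rotvec(s["ee_rot"]))
b=rows(lean(.03,.189),Rtool(YAW,T),6,a);print(b[0],b[1].as_rotvec(),lean(.03,.099))
E
```

```text
[0.0136, 0.0001, 0.0093, 0.0001, -0.0902, 0.0002, 0.0143, 0.0, 0.0081, 0.0001, -0.0902, 0.0002, 0.015, 0.0001, 0.0067, 0.0001, -0.0902, 0.0002, 0.0156, 0.0, 0.0053, 0.0001, -0.0902, 0.0002, 0.0159, 0.0001, 0.004, 0.0001, -0.0902, 0.0002, 0.0163, 0.0, 0.0024, 0.0001, -0.0902, 0.0002]
[ 0.56925216 -0.04178695  0.18547143] [-0.14946445  2.59661296  0.04108141] [ 0.61529795 -0.03645723  0.10831071]
```

Call:
jog_arm --targets '[0, 0, -0.025, 0, 0, 0, 0, 0, -0.025, 0, 0, 0, 0, 0, -0.025, 0, 0, 0, 0, 0, -0.025, 0, 0, 0]'

```text
time: 6.2
tcp_pos: [0.65, -0.0327, 0.2423]
ee_rot: [0.182, -3.136, 0.0]
ft_force: [-0.4, -1.2, 0.1]
gripper_width: 0.0003
grip_force: 0.0
```

Call:
jog_arm --targets '[0.0136, 0, 0.0093, 0, -0.0902, 0, 0.0143, 0, 0.0081, 0, -0.0902, 0, 0.015, 0, 0.0067, 0, -0.0902, 0, 0.0156, 0, 0.0053, 0, -0.0902, 0, 0.016, 0, 0.004, 0, -0.0902, 0, 0.0163, 0, 0.0024, 0, -0.0902, 0, 0, 0, 0, 0, 0, 0, 0, 0, 0, 0, 0, 0]' --gripper 0 --squeeze 40

```text
time: 7.0
tcp_pos: [0.5688, -0.0425, 0.1856]
ee_rot: [-0.15, 2.597, 0.042]
ft_force: [0.1, 0.7, -0.1]
gripper_width: 0.0856
grip_force: 0.0
```

Run:
```python
from h import *
off()
o=[]
a=rows(lean(.03,.100),Rtool(YAW,T),6)
for n in("wrist","side"):
    im=vision.get_image(n)[:,:,::-1]
    if n=="side": im=im[110:240,200:350]
    o.append(cv2.resize(im,None,fx=400/im.shape[1],fy=400/im.shape[1],interpolation=cv2.INTER_CUBIC))
h=max(i.shape[0] for i in o)
cv2.imwrite("pics/c5.png",np.hstack([np.pad(i,((0,h-i.shape[0]),(0,0),(0,0))) for i in o]))
```

```text
t 7.0 off e,n,z [-0.1032 -0.0006  0.1776] rot [-0.15   2.597  0.042] F [ 0.1  0.7 -0.1]
[-0.0001, 0.0001, 0.0149, 0.0001, -0.0001, 0.0, -0.0001, 0.0001, 0.0149, 0.0001, -0.0001, 0.0, -0.0, 0.0001, 0.0149, 0.0001, -0.0001, 0.0, -0.0001, 0.0001, 0.0149, 0.0001, -0.0001, 0.0, -0.0001, 0.0001, 0.0149, 0.0001, -0.0001, 0.0, -0.0001, 0.0001, 0.0149, 0.0001, -0.0001, 0.0]
```

View pics/c5.png

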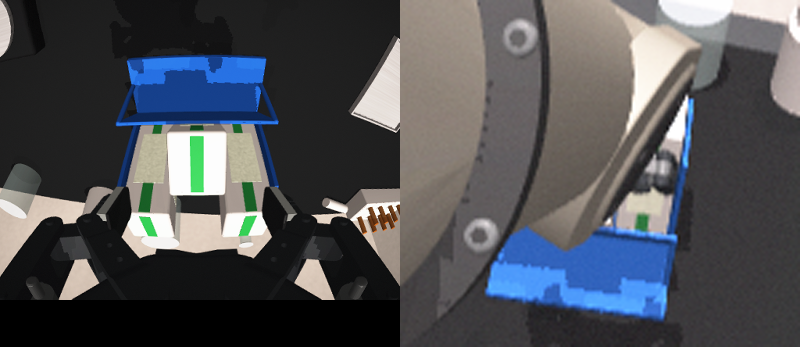

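The wrist view shows the short case's top (columns 167–227) centred between the open fingers (columns 115 and 280), so I'll go in along its axis.

Call:
jog_arm --targets '[0, 0, 0.015, 0, 0, 0, 0, 0, 0.015, 0, 0, 0, 0, 0, 0.015, 0, 0, 0, 0, 0, 0.015, 0, 0, 0, 0, 0, 0.015, 0, 0, 0, 0, 0, 0.014, 0, 0, 0, 0, 0, 0, 0, 0, 0]'

```text
time: 7.8
tcp_pos: [0.6123, -0.0362, 0.1219]
ee_rot: [-0.147, 2.611, 0.054]
ft_force: [0.1, 0.4, 0.3]
gripper_width: 0.0856
grip_force: 0.0
```

Run:
```python
from h import *
off(lean(.03,.1))
im=vision.get_image("wrist")[:,:,::-1]
cv2.imwrite("pics/c6.png",im)
```

```text
t 7.8 off e,n,z [-0.0024  0.0006  0.0127] rot [-0.147  2.611  0.054] F [0.1 0.4 0.3]
```

View pics/c6.png

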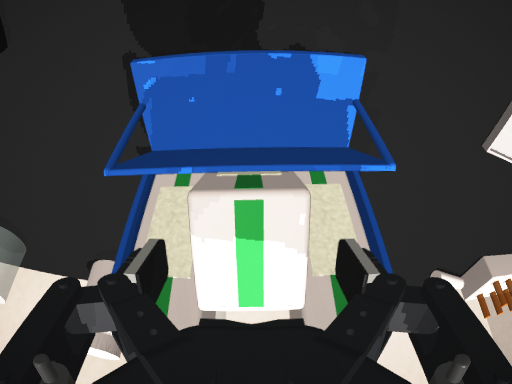

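The case's top face (columns 190–310, rows 175–310) lies between the open fingers (columns 150 and 355). The arm stopped about 12 mm short, so I'll finish the approach.

Run:
```python
from h import *
rows(lean(.03,.101),Rtool(YAW,T),2); print(get_state()["qpos"].round(2))
```

```text
[0.0019, -0.0001, 0.006, 0.0043, -0.0067, -0.0031, 0.002, -0.0002, 0.0059, 0.0043, -0.0067, -0.0031]
[-0.25  0.29  0.27  2.25 -1.02  0.16  2.65]
```

Run:
```python
from h import *
s=get_state();r=R.from_rotvec(s["ee_rot"]).as_matrix();print("tool y",r[:,1].round(3),"z",r[:,2].round(3))
t=.28;Rt=Rtool(YAW,t);g=lean(.03,.119)
p=rows(g+Rt.apply([0,0,.019]),Rt,4); print(p[0])
```

```text
tool y [-0.114  0.993  0.01 ] z [ 0.499  0.066 -0.864]
[0.0022, -0.0001, 0.0031, 0.0023, 0.0619, -0.0013, 0.002, -0.0001, 0.0032, 0.0023, 0.0619, -0.0013, 0.0018, -0.0, 0.0033, 0.0023, 0.0619, -0.0013, 0.0016, -0.0001, 0.0035, 0.0023, 0.0619, -0.0013]
[ 0.61026937 -0.03706646  0.10716337]
```

Call:
jog_arm --targets '[0.0022, 0, 0.0031, 0.0023, 0.0619, -0.0013, 0.002, 0, 0.0032, 0.0023, 0.0619, -0.0013, 0.0018, 0, 0.0033, 0.0023, 0.0619, -0.0013, 0.0016, 0, 0.0035, 0.0023, 0.0619, -0.0013, 0, 0, 0, 0, 0, 0]'

```text
time: 8.35
tcp_pos: [0.6112, -0.0359, 0.108]
ee_rot: [-0.169, 2.843, 0.024]
ft_force: [0.5, -0.3, -0.3]
gripper_width: 0.0854
grip_force: 0.0
```

Run:
```python
from h import *
s=get_state();print(s["qpos"].round(2));r=R.from_rotvec(s["ee_rot"]).as_matrix();print("tool y",r[:,1].round(3),"z",r[:,2].round(3))
t=.28;Rt=Rtool(YAW,t);g=lean(.03,.119);off(g+Rt.apply([0,0,.019]))
rows(g+Rt.apply([0,0,.019]),Rt,2)
```

```text
[-0.58  0.42  0.68  2.11 -0.68  0.49  2.28]
tool y [-0.118  0.993 -0.   ] z [ 0.287  0.034 -0.957]
t 8.35 off e,n,z [0.0011 0.001  0.0008] rot [-0.169  2.843  0.024] F [ 0.5 -0.3 -0.3]
[0.0006, -0.0005, 0.0002, 0.0003, 0.0068, 0.0017, 0.0007, -0.0005, 0.0003, 0.0003, 0.0068, 0.0017]
```

Reached and well inside the joint limits. Now I'll grip.

Call:
jog_arm --targets '[0, -0.001, 0, 0, 0, 0, 0, 0, 0, 0, 0, 0, 0, 0, 0, 0, 0, 0, 0, 0, 0, 0, 0, 0, 0, 0, 0, 0, 0, 0, 0, 0, 0, 0, 0, 0, 0, 0, 0, 0, 0, 0, 0, 0, 0, 0, 0, 0]' --gripper 1 --squeeze 40

```text
time: 9.15
tcp_pos: [0.6098, -0.0381, 0.1077]
ee_rot: [-0.171, 2.843, 0.024]
ft_force: [-3.4, -1.2, 7.5]
gripper_width: 0.0517
grip_force: 42.9
```

Run:
```python
from h import *
s=get_state();r=R.from_rotvec(s["ee_rot"]);off()
ax=lean(0,1)-lean(0,0)
print("axis in tool",r.inv().apply(ax).round(3))
rows(s["tcp_pos"]+.2*ax,r,10)
```

```text
t 9.15 off e,n,z [-0.062  -0.001   0.0997] rot [-0.171  2.843  0.024] F [-3.4 -1.2  7.5]
axis in tool [ 0.245  0.002 -0.97 ]
[0.0049, 0.0, -0.0194, 0.0, 0.0, 0.0, 0.0049, 0.0001, -0.0194, 0.0, 0.0, 0.0, 0.0049, 0.0, -0.0194, 0.0, 0.0, 0.0, 0.0049, 0.0, -0.0194, 0.0, 0.0, 0.0, 0.0049, 0.0001, -0.0194, 0.0, 0.0, 0.0, 0.0049, 0.0, -0.0193, 0.0, 0.0, 0.0, 0.0049, 0.0, -0.0194, 0.0, 0.0, 0.0, 0.0049, 0.0001, -0.0194, 0.0, 0.0, 0.0, 0.0049, 0.0, -0.0194, 0.0, 0.0, 0.0, 0.0049, 0.0, -0.0194, 0.0, 0.0, 0.0]
```

Call:
jog_arm --targets '[0.0022, 0, -0.01, 0, 0, 0, 0.0025, 0, -0.01, 0, 0, 0, 0.0025, 0, -0.01, 0, 0, 0, 0.0025, 0, -0.01, 0, 0, 0, 0.0025, 0, -0.01, 0, 0, 0, 0.0025, 0, -0.01, 0, 0, 0, 0.0025, 0, -0.01, 0, 0, 0, 0.0025, 0, -0.01, 0, 0, 0, 0.0025, 0, -0.01, 0, 0, 0, 0.0025, 0, -0.01, 0, 0, 0]'

```text
time: 10.15
tcp_pos: [0.5571, -0.0441, 0.1967]
ee_rot: [-0.172, 2.844, 0.024]
ft_force: [0.7, -0.4, -3.0]
gripper_width: 0.0514
grip_force: 42.7
```

Call:
jog_arm --targets '[0.004, 0, -0.015, 0, 0, 0, 0.004, 0, -0.015, 0, 0, 0, 0.004, 0, -0.015, 0, 0, 0, 0.004, 0, -0.015, 0, 0, 0, 0.004, 0, -0.015, 0, 0, 0, 0.004, 0, -0.015, 0, 0, 0, 0, 0, 0, 0, 0, 0]'

```text
time: 10.85
tcp_pos: [0.5088, -0.0501, 0.2767]
ee_rot: [-0.171, 2.841, 0.028]
ft_force: [-0.7, -0.1, -4.1]
gripper_width: 0.0517
grip_force: 42.8
```

Run:
```python
from h import *
s=get_state();r=R.from_rotvec(s["ee_rot"]);off(); print(s["qpos"].round(2))
np.save("pics/w7.npy",vision.get_image("wrist"));np.save("pics/s7.npy",vision.get_image("scene"))
a,b=[np.load(f"pics/{k}7.npy")[:,:,::-1] for k in "ws"]
cv2.imwrite("pics/c7.png",np.hstack([cv2.resize(a,(400,300)),cv2.resize(b,(400,300))]))
```

```text
t 10.85 off e,n,z [-0.1636 -0.0013  0.2687] rot [-0.171  2.841  0.028] F [-0.7 -0.1 -4.1]
[-1.01 -0.17  0.93  2.15  0.17  0.8   1.52]
```

View pics/c7.png

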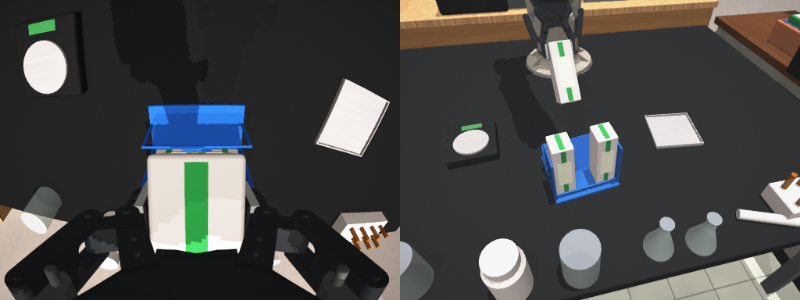

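The case is out and held, and both tall cases are standing in the rack (scene part, (558,165) and (605,150)). The tray is clear at (674,130). I'll work out the transfer.

```bash
cat >> h.py <<'E'
def M(p,r):
    m=np.eye(4);m[:3,:3]=r.as_matrix();m[:3,3]=p;return m
def Rc(yaw,tilt): # case frame, z along axis, x to rear
    e=E(yaw);n=np.array([-e[1],e[0],0]);a=-np.sin(tilt)*e+np.cos(tilt)*np.array([0,0,1]);return R.from_matrix(np.c_[np.cross(n,a),n,a])
X=np.linalg.inv(M(np.array([.6098,-.0381,.1077]),R.from_rotvec([-.171,2.843,.024])))@M(lean(.03,0),Rc(YAW,T))
def tool_for(p,yaw,X=X):
    m=M(np.array(p),Rc(yaw,0))@np.linalg.inv(X);return m[:3,3],R.from_matrix(m[:3,:3])
E
python3 - <<'E'
from h import *
s=get_state();m=M(s["tcp_pos"],R.from_rotvec(s["ee_rot"]))@X;print("bottom now",m[:3,3],"X",X[:3,3])
p,r=tool_for(TR+[0,0,.14],TYAW);print(p)
rows(p,r,14)
E
```

```text
bottom now [ 0.56508209 -0.0421892   0.19095715] X [-0.02981537  0.00079252  0.09704253]
[0.52726494 0.29555549 0.24138656]
[-0.0034, 0.0243, 0.0036, 0.0003, 0.0385, 0.0161, -0.0031, 0.0244, 0.0034, 0.0003, 0.0385, 0.0161, -0.0029, 0.0245, 0.0033, 0.0003, 0.0385, 0.0161, -0.0026, 0.0244, 0.0032, 0.0003, 0.0385, 0.0161, -0.0023, 0.0246, 0.0031, 0.0003, 0.0385, 0.0161, -0.002, 0.0245, 0.003, 0.0003, 0.0385, 0.0161, -0.0018, 0.0246, 0.0029, 0.0003, 0.0385, 0.0161, -0.0015, 0.0246, 0.0028, 0.0003, 0.0385, 0.0161, -0.0012, 0.0246, 0.0028, 0.0003, 0.0385, 0.0161, -0.0009, 0.0247, 0.0027, 0.0003, 0.0385, 0.0161]
[-0.0006, 0.0247, 0.0027, 0.0003, 0.0385, 0.0161, -0.0003, 0.0246, 0.0027, 0.0003, 0.0385, 0.0161, 0.0, 0.0247, 0.0027, 0.0003, 0.0385, 0.0161, 0.0003, 0.0247, 0.0026, 0.0003, 0.0385, 0.0161]
```

Call:
jog_arm --targets '[-0.0034, 0.0243, 0.0036, 0, 0.0385, 0.0161, -0.0031, 0.0244, 0.0034, 0, 0.0385, 0.0161, -0.0029, 0.0245, 0.0033, 0, 0.0385, 0.0161, -0.0026, 0.0244, 0.0032, 0, 0.0385, 0.0161, -0.0023, 0.0246, 0.0031, 0, 0.0385, 0.0161, -0.002, 0.0245, 0.003, 0, 0.0385, 0.0161, -0.0018, 0.0246, 0.0029, 0, 0.0385, 0.0161, -0.0015, 0.0246, 0.0028, 0, 0.0385, 0.0161, -0.0012, 0.0246, 0.0028, 0, 0.0385, 0.0161, -0.0009, 0.0247, 0.0027, 0, 0.0385, 0.0161]'

```text
time: 11.95
tcp_pos: [0.5224, 0.198, 0.2496]
ee_rot: [-0.058, -3.046, -0.022]
ft_force: [1.0, 0.9, -2.2]
gripper_width: 0.0515
grip_force: 42.9
```

Call:
jog_arm --targets '[-0.0006, 0.0247, 0.0027, 0, 0.0385, 0.0161, -0.0003, 0.0246, 0.0027, 0, 0.0385, 0.0161, 0, 0.0247, 0.0027, 0, 0.0385, 0.0161, 0, 0.0247, 0.0026, 0, 0.0385, 0.0161, 0, 0, 0, 0, 0, 0]'

```text
time: 12.45
tcp_pos: [0.5276, 0.2989, 0.2385]
ee_rot: [-0.142, -2.888, -0.02]
ft_force: [0.1, 0.2, -3.5]
gripper_width: 0.0517
grip_force: 43.0
```

Run:
```python
from h import *
s=get_state();m=M(s["tcp_pos"],R.from_rotvec(s["ee_rot"]))@X
print("bottom",m[:3,3],"case axis",m[:3,2].round(3),s["qpos"].round(2))
o=[]
for n in("scene","side"):
    im=vision.get_image(n);np.save(f"pics/{n}8.npy",im)
    loc=np.array([[x,y,z,1] for z in(0,.14) for x in(-.03,.03) for y in(-.026,.026)])
    q=proj((loc@m.T)[:,:3],n);print(n,q.round(1).tolist())
    c=q.mean(0).astype(int);b=im[max(c[1]-75,0):c[1]+75,c[0]-75:c[0]+75,::-1];print("origin",c-75)
    o.append(cv2.resize(b,None,fx=400/150,fy=400/150,interpolation=cv2.INTER_CUBIC)[:400])
h=max(i.shape[0] for i in o)
cv2.imwrite("pics/c8.png",np.hstack([np.pad(i,((0,h-i.shape[0]),(0,0),(0,0))) for i in o]))
```

```text
bottom [0.53248545 0.2994018  0.13712725] case axis [0.003 0.    1.   ] [-1.06  0.53  0.76  1.64 -0.47  1.38  1.29]
scene [[347.2, 115.3], [368.5, 114.1], [355.8, 130.7], [378.2, 129.3], [362.0, 57.7], [386.1, 56.8], [372.7, 71.9], [398.2, 70.7]]
origin [296  18]
side [[128.5, 180.3], [109.7, 173.6], [142.3, 162.1], [123.9, 155.8], [109.7, 138.7], [88.4, 131.6], [126.3, 119.4], [105.5, 112.8]]
origin [41 71]
```

View pics/c8.png

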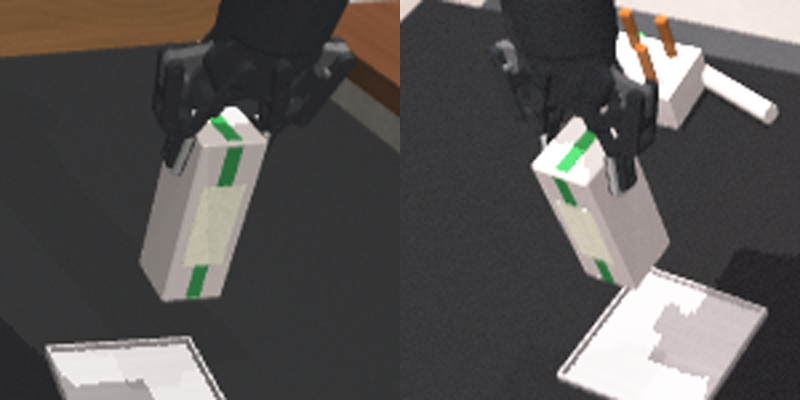

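Both views show the case held nearly upright above the tray. In the scene part its rear bottom corners are at (163,300) and (220,297), against predictions of (160,300) and (219,297). A fit will show how upright it is.

Run:
```python
from h import *
s=get_state();m=M(s["tcp_pos"],R.from_rotvec(s["ee_rot"]))@X
k=400/150
L=lambda x,y,z:[.03*x,.026*y,.14*z]
sc=[((163,300),L(1,-1,0)),((220,297),L(1,1,0)),((140,263),L(-1,-1,0)),((200,147),L(1,-1,1)),((265,140),L(1,1,1))]
sd=[((630,289),L(-1,-1,0)),((668,242),L(1,-1,0)),((588,186),L(-1,-1,1)),((533,165),L(-1,1,1))]
def res(v):
    rr=R.from_rotvec(v[3:]);o=[]
    for n,l,c in(("scene",sc,[296,18]),("side",sd,[41,71])):
        P=np.array([b for _,b in l]);W=rr.apply(P@m[:3,:3].T)+m[:3,3]+v[:3]
        ob=np.array([a for a,_ in l],float)-([400,0] if n=="side" else [0,0])
        o.append((proj(W,n)-(ob/k+c)).ravel())
    return np.concatenate(o+[np.array(v[:3])*100,np.array(v[3:])*5])
r=least_squares(res,np.zeros(6));print(r.x.round(4),res(r.x).round(1))
# green-band vertical direction check on rear face
```

```text
[ 0.0005  0.0061 -0.002   0.0502 -0.0129  0.0014] [-0.2  1.   1.1 -0.2 -0.3 -0.3 -0.9 -0.3  0.6 -0.1  0.7  1.   0.2  0.3
  0.3 -0.3 -0.9 -0.5  0.1  0.6 -0.2  0.3 -0.1  0. ]
```

Run:
```python
from h import *
s=get_state();m=M(s["tcp_pos"],R.from_rotvec(s["ee_rot"]))@X
print("tool y",m[:3,1].round(3))
def edges(n,r0,r1,c0,c1,side):
    g=np.load(f"pics/{n}8.npy").mean(2);pts=[]
    for r in range(r0,r1):
        row=g[r,c0:c1];b=row>95
        i=np.flatnonzero(b)
        if len(i):
            j=i[0] if side<0 else i[-1];k=j+side
            f=(row[j]-95)/(row[j]-row[k]); pts.append((r,c0+j+side*f))
    p=np.array(pts);a=np.polyfit(p[:,0],p[:,1],1);d=p[:,1]-np.polyval(a,p[:,0])
    ok=abs(d)<1.;a=np.polyfit(p[ok,0],p[ok,1],1);return a[0].round(3),np.polyval(a,r0).round(1),np.polyval(a,r1).round(1),ok.sum(),len(p)
def pe(n,x,y,r0,r1,rx=0):
    W=np.array([[.03*x,.026*y,t] for t in np.linspace(0,.14,30)]);P=R.from_rotvec([rx,0,0]).apply((W-[0,0,.11])@m[:3,:3].T)+m[:3,3]+[0,0,.11]
    q=proj(P,n);a=np.polyfit(q[:,1],q[:,0],1)
    return a[0].round(3),np.polyval(a,r0).round(1),np.polyval(a,r1).round(1)
for n,r0,r1,c0,c1,sd,x,y in(("scene",84,112,335,372,-1,-1,-1),("scene",84,122,365,410,1,1,1),("side",145,170,80,125,-1,-1,1),("side",132,157,118,150,1,1,-1)):
    print(n,sd,"obs",edges(n,r0,r1,c0,c1,sd),"pred",pe(n,x,y,r0,r1),"roll.05",pe(n,x,y,r0,r1,.05),"-.05",pe(n,x,y,r0,r1,-.05))
```

```text
tool y [ 0.106  0.994 -0.001]
scene -1 obs (np.float64(-0.234), np.float64(355.3), np.float64(348.8), np.int64(28), 28) pred (np.float64(-0.252), np.float64(353.8), np.float64(346.8)) roll.05 (np.float64(-0.204), np.float64(354.5), np.float64(348.8)) -.05 (np.float64(-0.3), np.float64(353.2), np.float64(344.8))
scene 1 obs (np.float64(-0.316), np.float64(392.2), np.float64(380.2), np.int64(38), 38) pred (np.float64(-0.337), np.float64(392.2), np.float64(379.4)) roll.05 (np.float64(-0.288), np.float64(392.2), np.float64(381.2)) -.05 (np.float64(-0.384), np.float64(392.2), np.float64(377.6))
side -1 obs (np.float64(0.528), np.float64(95.5), np.float64(108.7), np.int64(25), 25) pred (np.float64(0.505), np.float64(96.5), np.float64(109.1)) roll.05 (np.float64(0.447), np.float64(96.3), np.float64(107.5)) -.05 (np.float64(0.562), np.float64(96.7), np.float64(110.7))
side 1 obs (np.float64(0.387), np.float64(130.6), np.float64(140.3), np.int64(25), 25) pred (np.float64(0.374), np.float64(132.4), np.float64(141.7)) roll.05 (np.float64(0.315), np.float64(132.2), np.float64(140.1)) -.05 (np.float64(0.431), np.float64(132.5), np.float64(143.3))
```

Run:
```python
from h import *
s=get_state();m=M(s["tcp_pos"],R.from_rotvec(s["ee_rot"]))@X
ob=[("scene",84,112,-1,-1,355.3,348.8),("scene",84,122,1,1,392.2,380.2),("side",145,170,-1,1,95.5,108.7),("side",132,157,1,-1,130.6,140.3)]
def f(v,w=10):
    o=[]
    for n,r0,r1,x,y,a0,a1 in ob:
        W=np.array([[.03*x,.026*y,t] for t in np.linspace(0,.14,30)]);P=R.from_rotvec([v[0],v[1],0]).apply((W-[0,0,.11])@m[:3,:3].T)+m[:3,3]+[v[2],v[3],.11]
        q=proj(P,n);a=np.polyfit(q[:,1],q[:,0],1);b0,b1=np.polyval(a,[r0,r1])
        o+=[(b0+b1-a0-a1)/2,(b0-b1-a0+a1)]
    return np.array(o)
r=least_squares(f,np.zeros(4));J=r.jac;print(r.x.round(4),r.fun.round(2),(np.sqrt(np.diag(np.linalg.inv(J.T@J)))*.4).round(3))
```

```text
[ 0.0095 -0.0217 -0.0015  0.0024] [-0.56 -0.01  0.56 -0.11 -0.43  0.02  0.42 -0.04] [0.006 0.007 0.001 0.001]
```

Run:
```python
from h import *
s=get_state();p0=s["tcp_pos"];r=R.from_rotvec(s["ee_rot"])
r2=r*R.from_rotvec([0,.02,0]);print("down in tool",r2.inv().apply([0,0,-1]).round(3))
g=p0-r.apply([0,0,.019]);g2=g+[0,-.003,0]-np.array([0,0,.118])
rows(g2+r2.apply([0,0,.019]),r2,10)
```

```text
down in tool [-0.265 -0.001  0.964]
[-0.0029, -0.0003, 0.0114, 0.0, 0.002, 0.0, -0.0029, -0.0003, 0.0115, 0.0, 0.002, 0.0, -0.0029, -0.0003, 0.0114, 0.0, 0.002, 0.0, -0.003, -0.0003, 0.0114, 0.0, 0.002, 0.0, -0.003, -0.0004, 0.0114, 0.0, 0.002, 0.0, -0.003, -0.0003, 0.0114, 0.0, 0.002, 0.0, -0.003, -0.0003, 0.0114, 0.0, 0.002, 0.0, -0.0031, -0.0003, 0.0114, 0.0, 0.002, 0.0, -0.003, -0.0003, 0.0114, 0.0, 0.002, 0.0, -0.0031, -0.0003, 0.0113, 0.0, 0.002, 0.0]
```

Call:
jog_arm --targets '[-0.0029, -0.0003, 0.0114, 0, 0.002, 0, -0.0029, -0.0003, 0.0114, 0, 0.002, 0, -0.0029, -0.0003, 0.0114, 0, 0.002, 0, -0.003, -0.0003, 0.0114, 0, 0.002, 0, -0.003, -0.0003, 0.0114, 0, 0.002, 0, -0.003, -0.0003, 0.0114, 0, 0.002, 0, -0.003, -0.0003, 0.0114, 0, 0.002, 0, -0.003, -0.0003, 0.0114, 0, 0.002, 0, -0.003, -0.0003, 0.0114, 0, 0.002, 0, -0.003, -0.0003, 0.0114, 0, 0.002, 0]'

```text
time: 13.55
tcp_pos: [0.527, 0.293, 0.1227]
ee_rot: [-0.146, -2.87, -0.025]
ft_force: [0.3, 0.3, -2.5]
gripper_width: 0.0515
grip_force: 43.1
```

Call:
jog_arm --targets '[-0.0005, 0, 0.002, 0, 0, 0, -0.0005, 0, 0.002, 0, 0, 0, 0, 0, 0, 0, 0, 0]'

```text
time: 13.85
tcp_pos: [0.527, 0.293, 0.1197]
ee_rot: [-0.146, -2.87, -0.025]
ft_force: [-0.0, 0.2, -2.3]
gripper_width: 0.0519
grip_force: 43.0
```

Call:
jog_arm --targets '[-0.0005, 0, 0.002, 0, 0, 0, -0.0005, 0, 0.002, 0, 0, 0, -0.0005, 0, 0.002, 0, 0, 0, -0.0005, 0, 0.002, 0, 0, 0, -0.0003, 0, 0.001, 0, 0, 0, -0.0003, 0, 0.001, 0, 0, 0, 0, 0, 0, 0, 0, 0]'

```text
time: 14.55
tcp_pos: [0.5267, 0.2931, 0.1091]
ee_rot: [-0.146, -2.87, -0.025]
ft_force: [0.5, 0.2, -2.1]
gripper_width: 0.0515
grip_force: 43.0
```

Call:
jog_arm --targets '[-0.0003, 0, 0.001, 0, 0, 0, -0.0003, 0, 0.001, 0, 0, 0, 0, 0, 0, 0, 0, 0]'

```text
time: 14.85
tcp_pos: [0.5268, 0.2931, 0.107]
ee_rot: [-0.146, -2.87, -0.025]
ft_force: [-0.5, 0.4, -3.0]
gripper_width: 0.0516
grip_force: 43.0
```

Call:
jog_arm --targets '[-0.0003, 0, 0.001, 0, 0, 0, -0.0003, 0, 0.001, 0, 0, 0, 0, 0, 0, 0, 0, 0]'

```text
time: 15.15
tcp_pos: [0.5268, 0.2931, 0.1049]
ee_rot: [-0.146, -2.87, -0.025]
ft_force: [-0.1, -0.7, -2.3]
gripper_width: 0.0514
grip_force: 43.2
```

Call:
jog_arm --targets '[-0.0003, 0, 0.001, 0, 0, 0, 0, 0, 0, 0, 0, 0, 0, 0, 0, 0, 0, 0]'

```text
time: 15.45
tcp_pos: [0.527, 0.2931, 0.1048]
ee_rot: [-0.146, -2.87, -0.026]
ft_force: [-2.6, -0.6, 9.2]
gripper_width: 0.0514
grip_force: 43.9
```

Call:
jog_arm --targets '[-0.0003, 0, 0.001, 0, 0, 0, 0, 0, 0, 0, 0, 0, 0, 0, 0, 0, 0, 0]'

```text
time: 15.75
tcp_pos: [0.5272, 0.2935, 0.1046]
ee_rot: [-0.145, -2.87, -0.027]
ft_force: [-4.0, 0.4, 19.6]
gripper_width: 0.0511
grip_force: 44.6
```

Call:
jog_arm --targets '[-0.0003, 0, 0.001, 0, 0, 0, 0, 0, 0, 0, 0, 0, 0, 0, 0, 0, 0, 0]'

```text
time: 16.05
tcp_pos: [0.5275, 0.294, 0.1043]
ee_rot: [-0.145, -2.871, -0.029]
ft_force: [-6.8, 0.9, 30.2]
gripper_width: 0.0517
grip_force: 45.8
```

It has touched down, and I pressed slightly more than needed. I'll ease off and then open.

Call:
jog_arm --targets '[0.0003, 0, -0.001, 0, 0, 0, 0.0003, 0, -0.001, 0, 0, 0, 0.0001, 0, -0.0004, 0, 0, 0, 0, 0, 0, 0, 0, 0]'

```text
time: 16.45
tcp_pos: [0.5269, 0.293, 0.1044]
ee_rot: [-0.146, -2.87, -0.025]
ft_force: [-0.9, 0.3, 1.6]
gripper_width: 0.0514
grip_force: 43.0
```

Call:
jog_arm --targets '[0, 0, 0, 0, 0, 0, 0, 0, 0, 0, 0, 0, 0, 0, 0, 0, 0, 0, 0, 0, 0, 0, 0, 0, 0, 0, 0, 0, 0, 0, 0, 0, 0, 0, 0, 0]' --gripper 0

```text
time: 17.05
tcp_pos: [0.5269, 0.2931, 0.1044]
ee_rot: [-0.146, -2.87, -0.025]
ft_force: [-0.3, 0.7, -0.6]
gripper_width: 0.0856
grip_force: 0.0
```

Call:
jog_arm --targets '[0, 0, -0.01, 0, 0, 0, 0, 0, -0.015, 0, 0, 0, 0, 0, -0.02, 0, 0, 0, 0, 0, -0.02, 0, 0, 0, 0, 0, -0.02, 0, 0, 0, 0, 0, -0.02, 0, 0, 0, 0, 0, -0.02, 0, 0, 0, 0, 0, -0.02, 0, 0, 0, 0, 0, 0, 0, 0, 0]'

```text
time: 17.95
tcp_pos: [0.5671, 0.2883, 0.2481]
ee_rot: [-0.147, -2.874, -0.028]
ft_force: [0.3, -0.1, 0.3]
gripper_width: 0.0853
grip_force: 0.0
```

Run:
```python
from h import *
print(get_state()["tcp_pos"])
o=[]
for n in("scene","side"):
    b=vision.get_image(n)[:,:,::-1]
    b=b[60:270,170:430] if n=="scene" else b[60:270,80:340]
    o.append(cv2.resize(b,None,fx=400/260,fy=400/260,interpolation=cv2.INTER_CUBIC))
cv2.imwrite("pics/c9.png",np.hstack(o))
```

```text
[0.56705877 0.28829574 0.24806576]
```

My ten views are used, so I'll check the end state in code: upright fit of the placed case, and the tall cases compared with the first pictures.

Run:
```python
from h import *
def mask(n,im):
    g=im.astype(int);return (g.min(2)>70)|((g[...,1]>g[...,0]+40)&(g[...,1]>g[...,2]+30))
def hull(b,h,n):
    P=np.r_[b,b+[0,0,h]] ;m=np.zeros((384,512),np.uint8);cv2.fillConvexPoly(m,cv2.convexHull(proj(P,n).round().astype(np.int32)),1);return m>0
sc,sd=vision.get_image("scene"),vision.get_image("side")
for tx in(.5325,):
    b=box(.5325,.296,TYAW,.003,.06,.052)
    for n,im in(("scene",sc),("side",sd)):
        m=hull(b,.14,n);o=mask(n,im);g=im.astype(int)
        gr=(g[...,1]>g[...,0]+40)&(g[...,1]>g[...,2]+20)
        ys,xs=np.nonzero(gr&cv2.dilate(m.astype(np.uint8),np.ones((15,15))).astype(bool))
        print(n,"case fill",(o&m).sum()/m.sum(),"hull rows/cols",np.where(m)[0].min(),np.where(m)[0].max(),np.where(m)[1].min(),np.where(m)[1].max(),"green",xs.min(),xs.max(),ys.min(),ys.max())
for n,im in(("scene",sc),("side",sd)):
    i0=np.load(f"pics/{n}0.npy").astype(int)
    for y in(-.0835,.0237):
        c=C+(y+.030)/.9934*np.array([-.1148,.9934,0]);b=box(c[0],c[1],YAW,.130,.06,.052)
        m=hull(b,.036,n);print(n,y,"mean |diff| top of tall",abs(im.astype(int)-i0).max(2)[m].mean().round(1))
# upright check: silhouette edges of the case vs. vertical prediction
np.save("pics/sc9.npy",sc);np.save("pics/sd9.npy",sd)
for n,im in(("scene",sc),("side",sd)):
    d=abs(im.astype(int)-np.load(f"pics/{n}0.npy")).max(2)>25
    best=max(((lambda m:((d&m).sum()/((d&cv2.dilate(m.astype(np.uint8),np.ones((13,13))).astype(bool))|m).sum(),x,y,w))(hull(box(x,y,w,.003,.06,.052),.14,n)) for x in np.arange(.51,.56,.004) for y in np.arange(.275,.32,.004) for w in(-.2,-.1,0)))
    print(n,"best IoU",np.round(best,3))
```

```text
scene case fill 0.9359756097560976 hull rows/cols 112 175 335 378 green 349 366 114 173
side case fill 0.958256599140577 hull rows/cols 154 211 110 155 green 119 136 159 208
scene -0.0835 mean |diff| top of tall 2.8
scene 0.0237 mean |diff| top of tall 5.9
side -0.0835 mean |diff| top of tall 2.1
side 0.0237 mean |diff| top of tall 7.4
scene best IoU [ 0.867  0.534  0.291 -0.2  ]
side best IoU [0.838 0.53  0.291 0.   ]
```

```bash
python3 -c "
from plant import workorder
print(workorder.hand_in())"
```

```text
the job is handed in; nothing more can be done
None
```

The job is handed in at about 18 s: the short case was tipped until it leaned on the apron, then lifted out and stood upright near the middle of the tray, with a brief 30 N press at touchdown before I eased off and released; image checks show both tall cases still in place.

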